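# Grease the jar-mill bearing with the push gun

### The arm

A 7-joint arm with a two-finger parallel gripper is mounted at the origin on the work surface. World frame = base frame: x ahead of the robot, y to its left, z up, the work surface at z = 0. Lengths are in m, angles in rad, forces in N, time in s.
With the tool pointing down it reaches from about 0.425 to 0.925 m from the base axis. Payload 6.8 kg.
Tool frame: the origin (TCP) lies midway between the tips of the shut fingers; the grasp point (between the pads) lies 19 mm behind it; z points along the fingers, y is the line along which they close (so a half turn about z gives the same grasp; the last joint's range is limited). The gripper opens to 85 mm and grips with 20 to 120 N. Pads are 22 mm wide; open, the fingers measure 114 mm over their backs; the gripper's body (76 mm by 85 mm) begins 54 mm behind the grasp point. The pads swing forward as they close: fully open they stand 13 mm farther back than shut.
Start: joints at [-1.452, 0.477, 0.022, 1.555, -0.011, 1.109, -0.083], TCP at [0.152, 0.658, 0.205] pointing down, gripper open.
Joint ranges: [-2.96, 2.96], [-0.34, 2.1], [-1.41, 1.46], [0.24, 2.44], [-1.37, 4.51], [0.17, 1.92], [-2.96, 2.96]. Speed limits (rad/s): [2.39, 2.39, 3.14, 3.14, 3.14, 3.14, 3.14].

### API

Orientations are given as a rotation vector (axis times angle).
In Python, from bench import r gives the robot as it stands.
- The arm moves only by the tool servo_tool, never from a script. Its arguments are lists of equal length, an entry for each row: "turn": the turn, a rotation vector about the world's x, y, z in units of 5 degrees (1.0 is 5 degrees), a list of three; "slide": the shift along the world's x, y, z in units of 30 mm (1.0 is 30 mm), a list of three; "hand": the opening, from 0 (shut) to 1 (fully open). In form: {"turn": [[rx, ry, rz], ...], "slide": [[dx, dy, dz], ...], "hand": [hand, ...]}. A call has 1 to 8 rows; each row is the pose to reach, as a shift and turn from the pose commanded when the call began; what a row does not reach only later rows make up. A row lasts 1/8 s, in which the tool goes at most 62.5 mm and 10.7 degrees, less where a joint would pass 70% of its speed; a pose out of reach is approached as far as the arm can. A call with a gripper value outside its range is refused whole. The fingers move at their own pace and stop on an object; "squeeze" is the grip in N (left out, the last holds). Time passes only in rows, so rows that repeat a pose let the fingers close. It gives the time, the measured TCP pose, the force, the opening and the grip force at its end, in the units of the state.
- r.get_obs(): the state, without advancing time (a new reading comes with each control period).
- r.grab_frame(name): name is "side" or "top"; returns (picture, depth): 420x560x3 uint8, red, green, blue; 420x560 float32, m along the optical axis (not along the pixel's ray), 0 where there is no reading.
- r.get_calibration(name): a dict with "fovy" (degrees; the focal length in pixels is half the picture's height over the tangent of half this angle, whatever the lens; pixels are square), "cx", "cy" (the principal point, pixels), "R" (3x3) and "t" (3): a world point X has camera coordinates R X + t. Camera axes: x right, y down, z forward; pixel columns grow to the right and rows downward; lengths in m; the calibration is good to about 2 mm. A picture is of the moment at which its call begins. get_calibration takes no time and is no camera call.
- r.hand_in(): hands the job in; it is judged then, once.
The state is a dict: "clock": time; "joints": joint angles; "qvel": joint speeds; "tau": joint torques, N m; "tcp_pos": TCP position; "orientation": TCP orientation; "contact_force": force on the tool from outside, world axes, zero at the start; "moment": the same for the moment, N m; "grip_width": finger opening in m; "gripper_force": force on a finger pad.
Only numpy, scipy, OpenCV 4.12 (cv2) and the standard library are available. Lean on these libraries where they do the work, as an engineer would, in place of code of your own. Each camera call takes 0.05 s, during which the arm holds its last target. There are 200 camera calls.

### The job

The jar mill's front bearing is due for grease: lift the push-type grease gun out of the aluminium tool block and press its coupler, squarely in line with the tilted grease nipple on the mill, onto the nipple until it snaps on. Then keep pushing along the nipple so the gun is pumped through its full stroke against its spring, and finish while still gripping the gun and holding it pushed in. Leave everything else on the bench where it stands.

Things in the scene. Friction and masses are not known exactly. Their poses are not given: they have to be found in the camera images.
- gun_grip (a point): Push-type grease gun standing nose down in the tool block: plain steel cylinder, about 0.4 kg, barrel 32 mm in diameter, 97 mm long, with 34 mm collars at front and rear (15 mm each). This point: on its axis half-way up the barrel, 52 mm above the barrel's front face, which rests on the block's top, 45 mm below its rear end. z: along its axis from nose to rear (up at the start).
- gun: The same gun: origin on its axis at the barrel's front face, 50 mm from the mouth of its nose. z as for gun_grip. It is round: its x and y mean nothing.
- coupler_mouth (a point): Mouth centre of the coupler, a steel sleeve 20 mm wide on a 9 mm tube at the gun's nose; on the gun's axis, 102 mm from gun_grip (less when pumped). z into the coupler, as the gun's z. A funnel 15 mm wide narrows to an 11.6 mm bore with 4 spring jaws. It snaps on at 5 to 9 N; seated, the nipple's tip meets the seal 14 mm inside, so this point lies 14 mm below nipple_tip along its axis.
- stroke (a joint): How far the coupler and its tube are pushed into the barrel: 0 m sprung out (at the start), 0.015 m fully pumped, a hard stop. The return spring gives way at 11 N and needs 20 N at full stroke, more than the snap, so the coupler snaps on before the gun pumps.
- nipple_tip (a point): Angled grease nipple, bare steel, on top of one of the mill's two front bearings (left or right): 10 mm round head on a 6 mm neck. This point: the outer end of the head, about 141 mm above the bench. z: the nipple's axis, pointing out of it, up and leaning 30 degrees from vertical towards the robot's side (direction varies by up to 0.8 rad from -x). Free for 14 mm below the tip.
- fitting: The nipple's 14 mm hexagon foot; origin on the bearing's top, 110 mm above the bench. The nipple's axis starts 11 mm above it and the tip lies 23 mm along that axis.
- plug_top (a point): Top centre of the plug, 11 mm wide and 9 mm high, that closes the mill's other front bearing (nothing to do there).
- mill: Jar mill fixed to the bench: cream frame 210 mm (x) by 310 mm (y), 50 mm high, origin at the centre of its underside; two black rollers along y in four grey bearings, tops 110 mm up, the front ones 50 mm from centre to its -x and 122 mm to either side. At its -y end a belt guard up to 110 mm high, at its +y end a motor box 85 mm high.
- block: Aluminium tool block fixed to the bench, 70 mm (x) by 150 mm (y), 58 mm high, origin at the centre of its underside. The gun stands in a 26 mm hole 36 mm from the centre towards its +y (the nose hangs free in it, 8 mm above the bench); a cleaning rod stands 39 mm towards its -y.
- rod: Bystander: cleaning rod with a wooden handle 22 mm thick, standing in the block beside the gun, its top 62 mm above the block. Origin on its axis at the level of the block's top.
- spanner: Bystander: spanner 150 mm long lying on the bench in front of the mill; origin under its middle.
- brush: Bystander: brush lying on the bench; origin under its middle.
- beaker: Bystander: glass beaker 54 mm wide, 70 mm high, between the block and the mill on the robot's side; origin at its foot.
- mill_jar: Bystander: closed steel milling jar 92 mm wide, 126 mm high, standing behind and right of the mill; origin at its foot.
- sieve: Bystander: steel test sieve 103 mm wide, 42 mm high; origin at its foot.
- bottle: Bystander: white bottle 60 mm wide, 150 mm high, at the left of the mill; origin at its foot.
Mind the look-alikes: they are no part of the job. Leave any red or yellow look-alike of the gun alone.

How it is judged:
By the outcome, as a careful person would: the job done as asked, in the order asked, and still so for the second after the job is handed in, while the arm keeps its last pose, push and grip.
It also fails if it takes over 45 s, if anything falls off the work surface, if the arm or the gripper's body presses on something with over 40 N, if the wrist force passes 120 N, or if a joint passes its speed limit or range.

## Working session

There is one attempt and no reset: what is moved stays moved. The work goes in short steps, Python scripts to look and compute and a tool call to move; the robot and the scene stay as the last step left them, time stands still between calls to the robot, and variables do not carry over. Pictures are saved under pics/ and viewed, at most 10 in all, crops included, and the job is handed in when it is done.

Besides the shell and the picture viewer there is one more tool, called after ">>>" as name(argument=value, ...) on one line, values as JSON. servo_tool: Moves the arm, as the interface text tells. Its arguments: {"type":"object","properties":{"turn":{"type":"array"},"slide":{"type":"array"},"hand":{"type":"array"},"squeeze":{"type":"number"}},"required":["turn","slide","hand"]}

```bash
mkdir -p pics; cat > h.py <<'E'
import numpy as np,cv2
from bench import r
def grab(n,tag):
    p,d=r.grab_frame(n); np.savez(f'pics/{tag}.npz',p=p,d=d); cv2.imwrite(f'pics/{tag}.png',p[:,:,::-1]); return p,d
def cal(n):
    c=r.get_calibration(n); f=210/np.tan(np.radians(c['fovy'])/2); return f,c['cx'],c['cy'],np.array(c['R']),np.array(c['t'])
def px2w(n,u,v,z):
    f,cx,cy,R,t=cal(n); X=np.array([(u-cx)/f*z,(v-cy)/f*z,z]); return R.T@(X-t)
def w2px(n,X):
    f,cx,cy,R,t=cal(n); c=R@np.array(X)+t; return f*c[0]/c[2]+cx,f*c[1]/c[2]+cy
def ray(n,u,v,h):
    "intersection of pixel ray with plane z=h"
    f,cx,cy,R,t=cal(n); o=-R.T@t; d=R.T@np.array([(u-cx)/f,(v-cy)/f,1]); return o+d*(h-o[2])/d[2]
def cloud(n,d):
    f,cx,cy,R,t=cal(n); v,u=np.mgrid[:420,:560]; X=np.stack([(u-cx)/f*d,(v-cy)/f*d,d],-1); return (X-t)@R
E
python3 - <<'E'
from h import *
for n in('side','top'):
    grab(n,n+'0'); c=cal(n); print(n,c[0],c[1:3],-c[3].T@c[4],c[3][2])
o=r.get_obs(); print(o)
E
```

```text
side 381.64710832411714 (271.4656578066733, 207.48017342132545) [ 0.2498511  -0.65330629  0.83517687] [ 0.29860111  0.63762241 -0.71012326]
top 434.9925002363874 (283.1143007713606, 205.06556376094028) [0.21810473 0.02716383 1.60520795] [ 0.21145678 -0.00618897 -0.97736775]
{'clock': 0.1, 'joints': array([-1.45210199,  0.47772894,  0.0223234 ,  1.55633785, -0.01151227,
        1.10930782, -0.08310483]), 'qvel': array([-0.00013711, -0.00046354,  0.00178364, -0.00163138, -0.00145859,
        0.00092107, -0.00054501]), 'tau': array([ 3.40976891e-03, -5.97758675e+01,  1.61319852e+00, -2.81953669e+01,
        1.27932787e-02,  4.95958739e-03,  9.65432577e-06]), 'tcp_pos': array([0.1516457 , 0.65715429, 0.20362111]), 'orientation': array([-3.55432677e-01, -3.12133315e+00,  2.59497226e-03]), 'contact_force': array([ 0.35904191,  0.64020139, -0.12743979]), 'moment': array([-0.04152042, -0.01980478,  0.02658639]), 'gripper_force': 0.0, 'grip_width': 0.08554233626216487}
```

View pics/side0.png

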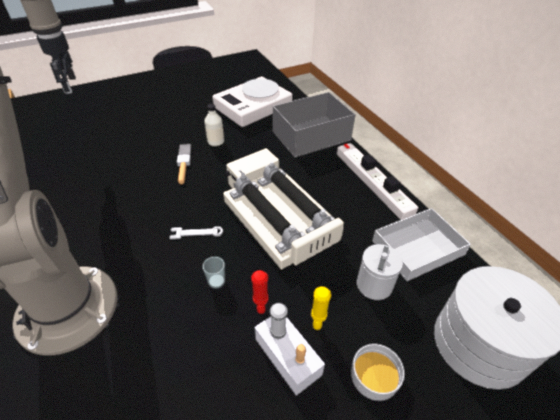

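View pics/top0.png

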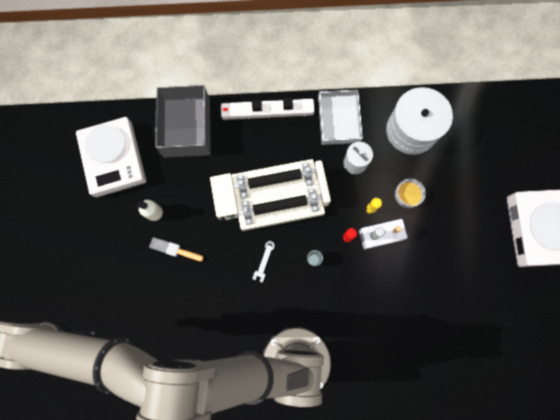

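Candidates for the gun: steel cylinder in the block at side (279,318); red look-alike (261,290); yellow look-alike (321,305). The steel one in the block beside the wooden rod (300,353) fits the description. Next, close crops of the gun and both front bearings.

```bash
python3 - <<'E'
from h import *
s=cv2.imread('pics/side0.png'); t=cv2.imread('pics/top0.png')
def crop(i,u,v,w=50,h=37,k=8): return cv2.resize(i[v:v+h,u:u+w],(400,296),interpolation=cv2.INTER_CUBIC)
m=np.vstack([np.hstack([crop(s,255,297),crop(s,268,225)]),np.hstack([crop(s,222,168),crop(t,234,195)])])
cv2.imwrite('pics/crops.png',m)
for n in('side','top'):
    d=np.load(f'pics/{n}0.npz')['d']; P=cloud(n,d)
    for (u,v) in ([(279,311),(279,325),(285,335),(300,348),(242,183),(290,237),(330,228)] if n=='side' else [(379,232),(384,235),(397,230),(249,213),(243,194),(315,200)]):
        print(n,u,v,P[v,u].round(4))
E
```

```text
side 279 311 [ 0.4258 -0.3099  0.1557]
side 279 325 [ 0.4217 -0.3192  0.118 ]
side 285 335 [ 0.4371 -0.3182  0.0594]
side 300 348 [ 0.4379 -0.3788  0.1154]
side 242 183 [0.5257 0.1368 0.0973]
side 290 237 [ 0.5575 -0.1058  0.0971]
side 330 228 [ 0.6582 -0.1316  0.1087]
top 379 232 [ 0.423  -0.3001  0.1513]
top 384 235 [ 0.4126 -0.317   0.1463]
top 397 230 [ 0.4322 -0.3716  0.1127]
top 249 213 [0.5216 0.1394 0.0991]
top 243 194 [0.6    0.1612 0.0659]
top 315 200 [ 0.5575 -0.0968  0.0941]
```

View pics/crops.png

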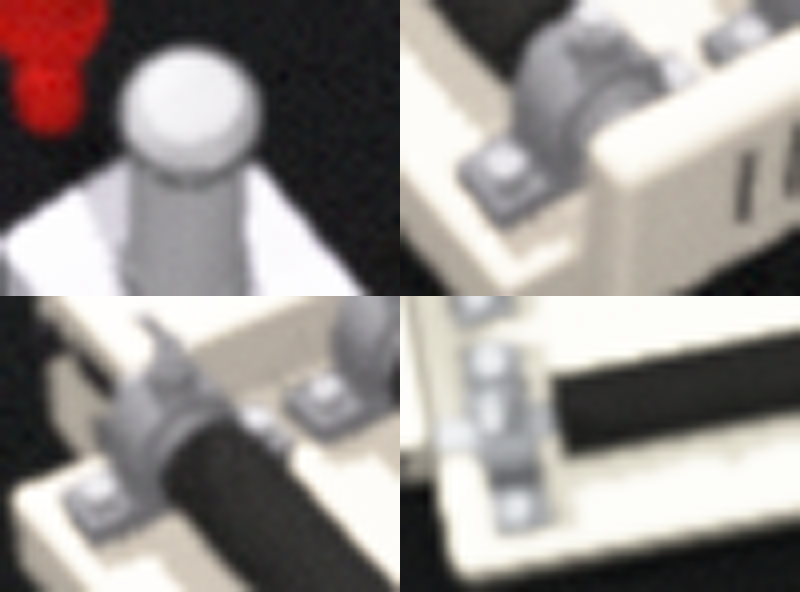

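The steel gun stands in the block. The left (+y) bearing carries the nipple: its thin tip is at side ≈(240.5,170.7). The right bearing has the short plug at ≈(292,229). Next I average frames for sub-pixel measurements.

```bash
python3 - <<'E'
from h import *
for n in('side','top'):
    ps,ds=zip(*[r.grab_frame(n) for _ in range(8)])
    p=np.mean(ps,0); d=np.median(ds,0); np.savez(f'pics/{n}1.npz',p=p,d=d)
    P=cloud(n,d); Z=P[...,2]
    # gun top / block top
    near=lambda x,y,rad:(np.hypot(P[...,0]-x,P[...,1]-y)<rad)
    m=near(.423,-.31,.03)&(Z>.148)&(Z<.165); print(n,'guntop',m.sum(),P[m].mean(0),P[m].std(0))
    m=near(.43,-.34,.11)&(Z>.05)&(Z<.066); q=P[m][:,:2].astype(np.float32); print('block',m.sum(),Z[m].mean(),cv2.minAreaRect(q*1000))
    m=near(.44,-.38,.03)&(Z>.105)&(Z<.13); print('rod',m.sum(),P[m].mean(0))
    m=near(.57,.02,.25)&(Z>.042)&(Z<.058)&(p.mean(-1)>150); q=P[m][:,:2].astype(np.float32); print('mill',m.sum(),Z[m].mean(),cv2.minAreaRect(q*1000))
    m=near(.525,.14,.035)&(Z>.108); print('nip',P[m].round(3))
    m=near(.56,-.1,.035)&(Z>.105); print('plug',P[m].mean(0),m.sum())
s=np.load('pics/side1.npz')['p'];t=np.load('pics/top1.npz')['p']
c=lambda i,u,v:cv2.resize(i[v:v+30,u:u+40,::-1],(400,300),interpolation=cv2.INTER_CUBIC).clip(0,255)
cv2.imwrite('pics/c2.png',np.vstack([np.hstack([c(s,222,162),c(t,230,195)]),np.hstack([c(s,260,298),c(t,362,220)])]))
E
```

```text
side guntop 191 [ 0.42612405 -0.3065522   0.15269385] [0.00813995 0.007776   0.0020576 ]
block 1939 0.058000123175124395 ((467.8073425292969, -333.44866943359375), (139.7530975341797, 150.40052795410156), 10.228060722351074)
rod 91 [ 0.43878544 -0.38071375  0.11401899]
mill 2503 0.04978103477155776 ((563.1985473632812, 33.46974182128906), (375.0592956542969, 337.2006530761719), 76.56784057617188)
nip [[0.524 0.15  0.141]
 [0.527 0.148 0.141]
 [0.52  0.147 0.14 ]
 [0.523 0.147 0.14 ]
 [0.526 0.145 0.14 ]
 [0.529 0.145 0.139]
 [0.522 0.145 0.138]
 [0.525 0.143 0.138]
 [0.529 0.146 0.135]
 [0.533 0.151 0.129]
 [0.526 0.147 0.131]
 [0.529 0.147 0.13 ]
 [0.532 0.147 0.129]
 [0.535 0.148 0.127]
 [0.528 0.147 0.127]
 [0.531 0.145 0.127]
 [0.534 0.145 0.126]
 [0.538 0.147 0.123]
 [0.529 0.149 0.121]
 [0.531 0.146 0.123]
 [0.534 0.145 0.122]
 [0.537 0.145 0.121]
 [0.54  0.145 0.12 ]
 [0.529 0.148 0.118]
 [0.531 0.146 0.119]
 [0.534 0.146 0.118]
 [0.536 0.143 0.119]
 [0.539 0.144 0.117]
 [0.527 0.154 0.11 ]
 [0.528 0.147 0.115]
 [0.53  0.145 0.116]
 [0.532 0.143 0.117]
 [0.536 0.143 0.115]
 [0
[... 536 characters left out ...]
7  ]
mill 2542 0.0495199930879435 ((598.517822265625, 36.89509582519531), (211.01547241210938, 311.3997802734375), 8.17905330657959)
nip [[0.535 0.151 0.124]
 [0.534 0.147 0.126]
 [0.536 0.144 0.119]
 [0.532 0.155 0.121]
 [0.531 0.151 0.128]
 [0.53  0.147 0.131]
 [0.531 0.144 0.124]
 [0.534 0.142 0.11 ]
 [0.53  0.155 0.116]
 [0.525 0.15  0.139]
 [0.524 0.146 0.142]
 [0.525 0.143 0.137]
 [0.53  0.142 0.111]
 [0.527 0.156 0.111]
 [0.52  0.149 0.144]
 [0.521 0.146 0.141]
 [0.521 0.143 0.137]
 [0.527 0.142 0.109]
 [0.518 0.147 0.136]]
plug [ 0.56554817 -0.10871442  0.11057929] 38[ WARN:0@9.857] global loadsave.cpp:1063 imwrite_ Unsupported depth image for selected encoder is fallbacked to CV_8U.
```

View pics/c2.png

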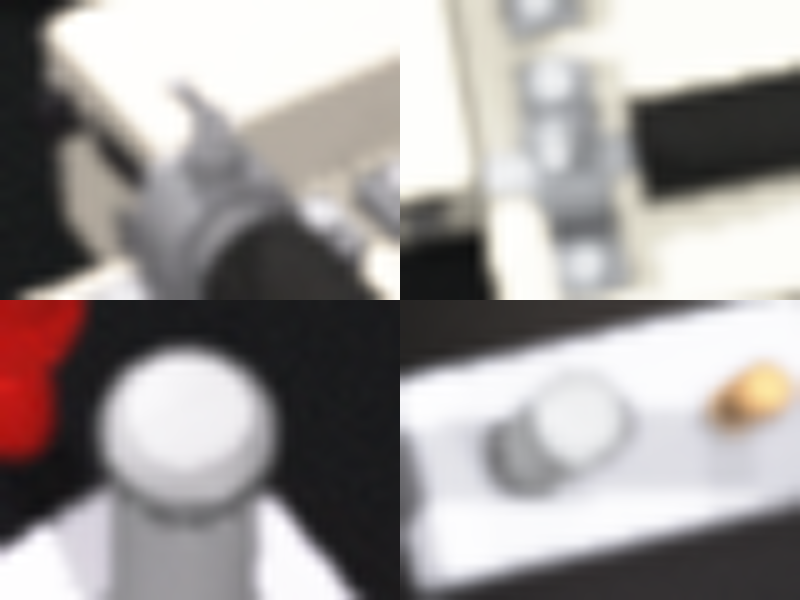

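The top-left crop shows the nipple leaning toward the robot, with its tip at side ≈(240,170.5). The lower crops show the gun top at side ≈(278.5,308) and top ≈(379.5,232). Next I fit nipple, mill and gun shapes to the depth points.

```bash
cat > fit.py <<'E'
from h import *
from scipy.optimize import least_squares
def seg(P,a,b,rad):
    ab=b-a; L=np.linalg.norm(ab); u=ab/L; w=P-a; h=w@u; rr=np.linalg.norm(w-np.outer(h,u),axis=1)
    q=np.stack([rr-rad,np.abs(h-L/2)-L/2],1); return np.minimum(q.max(1),0)+np.linalg.norm(np.maximum(q,0),axis=1)
def model(p):
    F=np.array([p[0],p[1],.11]); B=F+[0,0,.011]; d=np.array([-.5*np.cos(p[2]),-.5*np.sin(p[2]),.75**.5]); return F,B,d
def res(p,P):
    P=P-[0,0,p[3]]; F,B,d=model(p)
    return np.min([seg(P,F,B,.0073),seg(P,B,B+.023*d,.003),seg(P,B+.014*d,B+.023*d,.005)],0)
for n in('side','top'):
    z=np.load(f'pics/{n}1.npz'); P=cloud(n,z['d']); Z=P[...,2]; 
    m=(np.hypot(P[...,0]-.527,P[...,1]-.148)<.022)&(Z>.1135); Q=P[m]
    for f0 in(-.6,0,.6):
        s=least_squares(lambda p:np.r_[res(p,Q)/.0015,p[3]/.001],[.532,.148,f0,0],x_scale=[.003,.003,.3,.001],loss='soft_l1'); F,B,d=model(s.x)
        C=np.linalg.pinv(s.jac.T@s.jac); print(n,m.sum(),s.cost.round(2),s.x.round(4),'tip',(B+.023*d+[0,0,s.x[3]]).round(4),np.sqrt(np.diag(C)).round(3))
    # gun: cylinder r17 top collar, top at .155
    m=(np.hypot(P[...,0]-.424,P[...,1]+.306)<.03)&(Z>.075)&(Z<.17); G=P[m]
    def rg(p):
        a=np.array([p[0],p[1],.058]);e=np.array([0,0,1.]); T=a+.097*e; Q=G-[0,0,p[2]]
        return np.min([seg(Q,a,T,.016),seg(Q,T-.015*e,T,.017),seg(Q,a,a+.015*e,.017)],0)
    s=least_squares(lambda p:np.r_[rg(p)/.0015,p[2]/.001],[.424,-.306,0],x_scale=.003,loss='soft_l1'); print(n,'gun',m.sum(),s.x.round(4),s.cost.round(1))
    # mill frame edges
E
python3 fit.py
```

```text
side 33 5.56 [ 0.5353  0.149   0.0201 -0.0009] tip [0.5238 0.1488 0.1401] [0.001 0.001 0.126 0.   ]
side 33 6.24 [5.353e-01 1.499e-01 1.057e-01 1.000e-04] tip [0.5238 0.1486 0.141 ] [0.001 0.001 0.112 0.001]
side 33 5.56 [ 0.5353  0.149   0.0201 -0.0009] tip [0.5238 0.1488 0.1401] [0.001 0.001 0.126 0.   ]
side gun 453 [ 0.4276 -0.3037 -0.0012] 56.4
top 15 3.43 [5.323e-01 1.487e-01 1.729e-01 3.000e-04] tip [0.521  0.1468 0.1412] [0.001 0.001 0.191 0.001]
top 15 3.36 [5.326e-01 1.483e-01 1.128e-01 1.000e-04] tip [0.5211 0.147  0.141 ] [0.001 0.001 0.189 0.001]
top 15 3.36 [5.326e-01 1.483e-01 1.128e-01 1.000e-04] tip [0.5211 0.147  0.141 ] [0.001 0.001 0.189 0.001]
top gun 124 [ 0.4246 -0.3052 -0.0012] 24.9
```

```bash
cat >> h.py <<'E'
from scipy.spatial.transform import Rotation as Ro
def plan(rows,start=None):
    "rows: (target pos, R target as Rotation); prints servo units relative to start"
    o=r.get_obs(); p0=o['tcp_pos'] if start is None else start[0]; R0=Ro.from_rotvec(o['orientation']) if start is None else start[1]
    T=[];S=[]
    for p,R in rows: T.append((np.degrees((R*R0.inv()).as_rotvec())/5).round(2).tolist()); S.append(((np.array(p)-p0)/.03).round(2).tolist())
    print('turn',T);print('slide',S); return rows[-1]
def down(yaw): # tool z down, tool y at world angle yaw (deg)
    y=np.array([np.cos(np.radians(yaw)),np.sin(np.radians(yaw)),0]); z=np.array([0,0,-1.]); return Ro.from_matrix(np.stack([np.cross(y,z),y,z],1))
E
python3 - <<'E'
from h import *
az=np.linspace(77,-35.6,25)[1:]; rad=np.interp(np.arange(1,25),[1,4,18,24],[.66,.6,.58,.523]); z=np.interp(np.arange(1,25),[0,3,16,24],[.204,.26,.26,.225]); yaw=np.linspace(77,0,25)[1:]
rows=[((q*np.cos(np.radians(a)),q*np.sin(np.radians(a)),h),down(w)) for a,q,h,w in zip(az,rad,z,yaw)]
st=None
for i in range(0,24,8): st=plan(rows[i:i+8],st); print(st[0])
E
```

```text
turn [[0.0, -0.0, -0.64], [0.0, -0.0, -1.28], [0.0, -0.0, -1.93], [0.0, -0.0, -2.57], [0.0, -0.0, -3.21], [0.0, -0.0, -3.85], [0.0, -0.0, -4.49], [0.0, -0.0, -5.13]]
slide [[1.63, -0.96, 0.61], [3.06, -2.2, 1.23], [4.35, -3.52, 1.85], [5.47, -4.92, 1.85], [6.8, -5.88, 1.85], [8.04, -6.94, 1.85], [9.19, -8.09, 1.85], [10.23, -9.33, 1.85]]
(np.float64(0.45878530766579984), np.float64(0.3777453529483573), np.float64(0.26))
turn [[0.0, 0.0, -0.64], [0.0, 0.0, -1.28], [0.0, 0.0, -1.92], [0.0, 0.0, -2.57], [0.0, 0.0, -3.21], [0.0, 0.0, -3.85], [0.0, 0.0, -4.49], [0.0, 0.0, -5.13]]
slide [[0.94, -1.32, 0.0], [1.77, -2.71, 0.0], [2.47, -4.16, 0.0], [3.06, -5.66, 0.0], [3.52, -7.19, 0.0], [3.85, -8.76, 0.0], [4.05, -10.34, 0.0], [4.12, -11.94, 0.0]]
(np.float64(0.5825253560349453), np.float64(0.019663635369690832), np.float64(0.26))
turn [[0.0, 0.0, -0.64], [0.0, 0.0, -1.28], [0.0, 0.0, -1.92], [0.0, 0.0, -2.57], [0.0, 0.0, -3.21], [0.0, 0.0, -3.85], [0.0, 0.0, -4.49], [0.0, 0.0, -5.13]]
slide [[-0.06, -1.59, -0.15], [-0.25, -3.16, -0.29], [-0.83, -4.66, -0.44], [-1.52, -6.07, -0.58], [-2.32, -7.4, -0.73], [-3.21, -8.64, -0.87], [-4.19, -9.77, -1.02], [-5.24, -10.8, -1.17]]
(np.float64(0.4252516980275955), np.float64(-0.30445031339226236), np.float64(0.225))
```

>>> servo_tool(turn=[[0, 0, -0.64], [0, 0, -1.28], [0, 0, -1.93], [0, 0, -2.57], [0, 0, -3.21], [0, 0, -3.85], [0, 0, -4.49], [0, 0, -5.13]], slide=[[1.63, -0.96, 0.61], [3.06, -2.2, 1.23], [4.35, -3.52, 1.85], [5.47, -4.92, 1.85], [6.8, -5.88, 1.85], [8.04, -6.94, 1.85], [9.19, -8.09, 1.85], [10.23, -9.33, 1.85]], hand=[1, 1, 1, 1, 1, 1, 1, 1])

```text
clock: 1.9
tcp_pos: [0.4598, 0.3767, 0.2602]
orientation: [1.042, 2.963, 0.001]
contact_force: [-0.1, 0.7, 0.4]
grip_width: 0.0854
gripper_force: 0.0
```

>>> servo_tool(turn=[[0, 0, -0.64], [0, 0, -1.28], [0, 0, -1.92], [0, 0, -2.57], [0, 0, -3.21], [0, 0, -3.85], [0, 0, -4.49], [0, 0, -5.13]], slide=[[0.94, -1.32, 0], [1.77, -2.71, 0], [2.47, -4.16, 0], [3.06, -5.66, 0], [3.52, -7.19, 0], [3.85, -8.76, 0], [4.05, -10.34, 0], [4.12, -11.94, 0]], hand=[1, 1, 1, 1, 1, 1, 1, 1])

```text
clock: 2.9
tcp_pos: [0.5825, 0.0182, 0.2602]
orientation: [1.674, 2.658, 0.001]
contact_force: [0.5, -0.0, 0.5]
grip_width: 0.0853
gripper_force: 0.0
```

>>> servo_tool(turn=[[0, 0, -0.64], [0, 0, -1.28], [0, 0, -1.92], [0, 0, -2.57], [0, 0, -3.21], [0, 0, -3.85], [0, 0, -4.49], [0, 0, -5.13]], slide=[[-0.06, -1.59, -0.15], [-0.25, -3.16, -0.29], [-0.83, -4.66, -0.44], [-1.52, -6.07, -0.58], [-2.32, -7.4, -0.73], [-3.21, -8.64, -0.87], [-4.19, -9.77, -1.02], [-5.24, -10.8, -1.17]], hand=[1, 1, 1, 1, 1, 1, 1, 1])

```text
clock: 3.9
tcp_pos: [0.4242, -0.3056, 0.225]
orientation: [2.222, 2.22, 0.0]
contact_force: [1.0, -0.3, 0.3]
grip_width: 0.0855
gripper_force: 0.0
```

>>> servo_tool(turn=[[0, 0, 0], [0, 0, 0], [0, 0, 0], [0, 0, 0], [0, 0, 0], [0, 0, 0], [0, 0, 0], [0, 0, 0]], slide=[[0.05, 0.04, -0.7], [0.05, 0.04, -1.4], [0.05, 0.04, -2.1], [0.05, 0.04, -2.8], [0.05, 0.04, -3.4], [0.05, 0.04, -3.9], [0.05, 0.04, -4.2], [0.05, 0.04, -4.4]], hand=[1, 1, 1, 1, 1, 1, 1, 1])

```text
clock: 4.9
tcp_pos: [0.4267, -0.3033, 0.0926]
orientation: [2.22, 2.222, 0.0]
contact_force: [-0.6, 0.7, 0.0]
grip_width: 0.0852
gripper_force: 0.0
```

>>> servo_tool(turn=[[0, 0, 0], [0, 0, 0], [0, 0, 0], [0, 0, 0], [0, 0, 0], [0, 0, 0], [0, 0, 0], [0, 0, 0]], slide=[[0, 0, 0], [0, 0, 0], [0, 0, 0], [0, 0, 0], [0, 0, 0], [0, 0, 0], [0, 0, 0], [0, 0, 0]], hand=[0.6, 0.45, 0.3, 0.2, 0.1, 0, 0, 0], squeeze=110)

```text
clock: 5.9
tcp_pos: [0.4269, -0.3036, 0.0937]
orientation: [2.22, 2.221, 0.001]
contact_force: [-1.5, 0.8, 5.1]
grip_width: 0.0312
gripper_force: 108.2
```

```bash
cat >> h.py <<'E'
def dirv(phi): return np.array([-.5*np.cos(phi),-.5*np.sin(phi),.75**.5])
def tilt(phi,deg=30): return Ro.from_rotvec(np.radians(deg)*np.array([np.sin(phi),-np.cos(phi),0]))*down(0)
E
python3 - <<'E'
from h import *
p0=r.get_obs()['tcp_pos']; tip=np.array([.5231,.1478,.141]); end=tip+dirv(.08)*(.0857+.04); print(end)
rows=[(p0+[0,0,h],down(0)) for h in(.03,.07,.115,.16,.205)]
st=p0+[0,0,.205]
for i in range(1,12):
    s=i/11; p=st+(end-st)*s; p=p+[.03*np.sin(np.pi*s),0,0]; rows.append((p,tilt(.08,30*s)))
a=plan(rows[:8]); plan(rows[8:],a)
E
```

```text
[0.46045101 0.14277736 0.24985939]
turn [[0.0, 0.01, -0.01], [0.0, 0.01, -0.01], [0.0, 0.01, -0.01], [0.0, 0.01, -0.01], [0.0, 0.01, -0.01], [0.05, -0.53, -0.01], [0.09, -1.07, -0.01], [0.13, -1.62, -0.01]]
slide [[0.0, 0.0, 1.0], [0.0, 0.0, 2.33], [0.0, 0.0, 3.83], [0.0, 0.0, 5.33], [0.0, 0.0, 6.83], [0.38, 1.35, 6.69], [0.74, 2.71, 6.54], [1.06, 4.06, 6.39]]
turn [[0.04, -0.54, 0.0], [0.09, -1.09, -0.0], [0.13, -1.63, 0.0], [0.17, -2.17, 0.0], [0.22, -2.72, 0.0], [0.26, -3.26, -0.0], [0.31, -3.81, -0.0], [0.35, -4.35, -0.0]]
slide [[0.26, 1.35, -0.15], [0.44, 2.71, -0.3], [0.54, 4.06, -0.44], [0.56, 5.41, -0.59], [0.51, 6.76, -0.74], [0.4, 8.12, -0.89], [0.24, 9.47, -1.04], [0.06, 10.82, -1.19]]
```

>>> servo_tool(turn=[[0, 0, 0], [0, 0, 0], [0, 0, 0], [0, 0, 0], [0, 0, 0], [0.04, -0.54, 0], [0.09, -1.09, 0], [0.13, -1.63, 0]], slide=[[0, 0, 1], [0, 0, 2.33], [0, 0, 3.83], [0, 0, 5.33], [0, 0, 6.83], [0.38, 1.35, 6.69], [0.74, 2.71, 6.54], [1.06, 4.06, 6.39]], hand=[0, 0, 0, 0, 0, 0, 0, 0])

```text
clock: 6.9
tcp_pos: [0.4576, -0.1799, 0.2839]
orientation: [2.152, 2.154, 0.167]
contact_force: [0.6, -0.7, -3.7]
grip_width: 0.0307
gripper_force: 110.3
```

>>> servo_tool(turn=[[0.04, -0.54, 0], [0.09, -1.09, 0], [0.13, -1.63, 0], [0.17, -2.17, 0], [0.22, -2.72, 0], [0.26, -3.26, 0], [0.31, -3.81, 0], [0.35, -4.35, 0]], slide=[[0.26, 1.35, -0.15], [0.44, 2.71, -0.3], [0.54, 4.06, -0.44], [0.56, 5.41, -0.59], [0.51, 6.76, -0.74], [0.4, 8.12, -0.89], [0.24, 9.47, -1.04], [0.06, 10.82, -1.19]], hand=[0, 0, 0, 0, 0, 0, 0, 0])

```text
clock: 7.9
tcp_pos: [0.4588, 0.1435, 0.2478]
orientation: [1.943, 1.943, 0.559]
contact_force: [2.3, -0.1, -4.3]
grip_width: 0.031
gripper_force: 110.1
```

```bash
python3 - <<'E'
from h import *
o=r.get_obs(); R=Ro.from_rotvec(o['orientation']).as_matrix(); print('toolz',R[:,2].round(3),'want',(-dirv(.08)).round(3),o['tcp_pos'])
ims=[]
M=o['tcp_pos']+.0857*R[:,2]
for n in('side','top'):
    ps,ds=zip(*[r.grab_frame(n) for _ in range(6)]); p=np.mean(ps,0); np.savez(f'pics/{n}2.npz',p=p,d=np.median(ds,0))
    u,v=map(int,w2px(n,M)); u-=22;v-=20; print(n,u,v,'mouth',w2px(n,M),'tip',w2px(n,[.5231,.1478,.141]))
    ims.append(cv2.resize(p[v:v+45,u:u+40,::-1].clip(0,255).astype(np.uint8),(400,450),interpolation=cv2.INTER_CUBIC))
cv2.imwrite('pics/c3.png',np.hstack(ims))
E
```

```text
toolz [ 0.498  0.039 -0.866] want [ 0.498  0.04  -0.866] [0.4587641  0.1435224  0.24783905]
side 208 142 mouth (np.float64(230.873003879852), np.float64(162.6555007899354)) tip (np.float64(238.79221053898874), np.float64(169.4350234117341))
top 223 194 mouth (np.float64(245.15584222031993), np.float64(214.70957763491342)) tip (np.float64(245.53682848182495), np.float64(210.3452593059867))
```

View pics/c3.png

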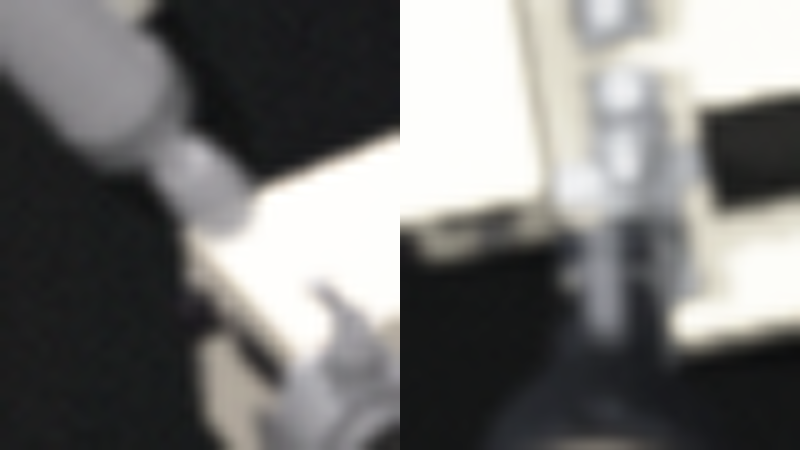

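In the side crop the gun's mouth is at ≈(230.2,163.5) and the nipple tip at ≈(239.8,170.7). The gun is held cleanly, but the lean direction needs checking. In the top view the coupler is below the nipple in the picture, largely hidden by the gripper.

```bash
cat > fit2.py <<'E'
from fit import seg,model,res
from h import *
from scipy.optimize import least_squares
o=r.get_obs(); R=Ro.from_rotvec(o['orientation']).as_matrix(); d=-R[:,2]; M=o['tcp_pos']-.0857*d
n='side'; z=np.load('pics/side2.npz'); D=z['d']; P=cloud(n,D)
w=P-M; h=w@d; rr=np.linalg.norm(w-h[...,None]*d,axis=-1); m=(h>-.004)&(h<.075)&(rr<.024)&(D>0); Q=P[m]
def rg(p):
    dd=d+p[3]*R[:,0]+p[4]*R[:,1]; dd/=np.linalg.norm(dd); a=M+p[:3]
    return np.min([seg(Q,a,a+.02*dd,.010),seg(Q,a,a+.06*dd,.0045),seg(Q,a+.05*dd,a+.1*dd,.016),seg(Q,a+.05*dd,a+.065*dd,.017)],0)
s=least_squares(lambda p:np.r_[rg(p)/.0015,p[3:]/.03],np.zeros(5),x_scale=.003,loss='soft_l1'); print('gun offset (cam-tcp)',m.sum(),s.x.round(4),s.cost,np.sqrt(np.diag(np.linalg.pinv(s.jac.T@s.jac))).round(4))
print('d seen',(d+s.x[3]*R[:,0]+s.x[4]*R[:,1]).round(3))
m=(np.hypot(P[...,0]-.527,P[...,1]-.148)<.022)&(P[...,2]>.1135)&(rr>.03); Q2=P[m]
s=least_squares(lambda p:np.r_[res(p,Q2)/.0015,p[3]/.001],[.535,.148,0,0],x_scale=[.003,.003,.3,.001],loss='soft_l1'); F,B,dd=model(s.x)
print('nip',m.sum(),s.cost,s.x.round(4),'tip',(B+.023*dd+[0,0,s.x[3]]).round(4),np.sqrt(np.diag(np.linalg.pinv(s.jac.T@s.jac))).round(3))
# image slopes
pr=lambda a:np.array(w2px(n,a))
print('gun px',pr(M),pr(M+.09*d))
for phi in(-.6,-.3,0,.3,.6):
    t=np.array([.5238,.1488,.141]); print(phi,pr(t).round(2),(pr(t-.023*dirv(phi))-pr(t)).round(2), (pr(t-.023*dirv(phi)-[0,0,.011])-pr(t)).round(2))
E
python3 fit2.py | tail -n 9
```

```text
gun offset (cam-tcp) 169 [-0.003   0.0002 -0.0019  0.0075  0.0186] 30.014802559439133 [0.0005 0.0004 0.0005 0.0071 0.0092]
d seen [-0.482 -0.032  0.876]
nip 0 0.0 [0.535 0.148 0.    0.   ] tip [0.5235 0.148  0.1409] [0.    0.    0.    0.001]
gun px [231.48165221 162.33702157] [213.32789105 143.99541493]
-0.6 [238.89 169.16] [4.35 5.75] [4.57 8.65]
-0.3 [238.89 169.16] [4.42 4.98] [4.64 7.88]
0 [238.89 169.16] [4.14 4.24] [4.36 7.14]
0.3 [238.89 169.16] [3.53 3.61] [3.75 6.5 ]
0.6 [238.89 169.16] [2.65 3.13] [2.87 6.03]
```

```bash
sed -i 's/&(rr>.03); Q2/\&(h<-.012); Q2/' fit2.py; python3 fit2.py | grep nip; python3 - <<'E'
from h import *
g=np.load('pics/side1.npz')['p'].mean(-1)
print('     ',range(234,254)); 
for v in range(166,182): print(v,' '.join(f'{int(x):3d}' for x in g[v,234:254]))
g=np.load('pics/top1.npz')['p'].mean(-1); print()
for v in range(200,218): print(v,' '.join(f'{int(x):3d}' for x in g[v,236:256]))
E
```

```text
nip 33 5.755734294768177 [ 0.535   0.1492 -0.0142 -0.0007] tip [0.5235 0.1494 0.1402] [0.001 0.001 0.12  0.001]
      range(234, 254)
166 253 253 253 253 253 253 253 253 253 253 253 253 253 253 253 253 253 253 253 253
167 253 253 253 253 253 253 253 253 253 253 253 253 253 253 253 253 253 253 253 253
168 253 253 253 253 253 252 252 252 253 253 253 253 253 253 253 253 253 253 253 252
169 253 253 253 253 251 247 244 249 252 253 253 253 253 253 253 253 253 252 252 251
170 253 253 253 252 241 222 212 232 250 252 253 253 253 253 253 252 252 250 246 237
171 252 253 253 252 240 210 177 186 232 249 252 253 253 252 252 250 244 233 217 197
172 246 252 253 253 251 240 198 165 187 220 240 250 251 249 241 229 212 191 181 174
173 225 247 252 253 253 251 237 184 164 175 207 238 236 224 205 188 178 173 171 172
174 186 227 248 252 253 252 243 189 161 164 177 209 198 183 176 172 171 171 171 170
175 155 191 231 248 252 250 236 184 160 161 161 170 171 171 171 171 171 171 171 171
176 116 156 195 232 244 237 207 169 157 152 148 146 156 167 170 171 170 171 171 171
177  72 116 160 204 228 215 176 152 152 14
[... 1190 characters left out ...]
 149 168 178 154  92  46  38
210 241 203 208 229 229 222 207 199 221 231 207 158 142 153 170 182 162 104  49  33
211 243 206 209 233 237 236 228 208 210 218 194 154 145 156 171 181 167 120  59  31
212 237 198 207 236 240 239 231 211 191 185 172 162 160 163 169 179 181 150  80  35
213 207 174 195 229 234 230 223 205 184 175 172 173 172 169 168 183 200 176 103  45
214 161 154 178 213 225 225 218 196 176 169 168 167 166 162 159 183 208 187 126  78
215 144 143 167 218 239 243 236 208 172 158 153 152 149 145 141 168 201 197 166 145
216 139 135 165 231 250 251 248 232 184 145 133 130 128 123 120 146 190 208 203 199
217 112 111 154 232 251 253 251 243 200 135 111 109 109 108 112 140 185 212 216 216
```

```bash
python3 - <<'E'
from h import *
pr=lambda a:np.array(w2px('top',a))
for phi in(-.4,-.2,0,.2,.4):
    t=np.array([.5211,.147,.141]); print(phi,pr(t).round(2),(pr(t-.023*dirv(phi))-pr(t)).round(2))
E
python3 - <<'E'
import sys; sys.path.insert(0,'.')
from h import *
from scipy.optimize import least_squares
# mill frame edges in top view: fit rectangle to bright/dark edge via cream mask at z~.05
z=np.load('pics/top1.npz'); P=cloud('top',z['d']); g=z['p'].mean(-1)
m=(abs(P[...,0]-.598)<.17)&(abs(P[...,1]-.037)<.22)&(P[...,2]>.03)&(P[...,2]<.125)&(g>100)
for h0,h1 in((.042,.058),(.08,.09),(.1,.125)):
    q=P[m&(P[...,2]>h0)&(P[...,2]<h1)][:,:2].astype(np.float32)*1000
    k=Ro.from_euler('z',-8.2,degrees=True).as_matrix()[:2,:2]; l=(q-[598.5,36.9])@k.T; print(h0,len(q),np.percentile(l,[1,50,99],axis=0).round(1).tolist())
    # bearings' tops: cluster
    for sx in(-50,50):
        for sy in(-122,122):
            s=(abs(l-[sx,sy])<28).all(1); 
            if h0==.1 and s.sum(): print(sx,sy,s.sum(),l[s].mean(0).round(1))
E
```

```text
-0.4 [245.79 210.9 ] [ 1.69 -1.91]
-0.2 [245.79 210.9 ] [ 1.05 -2.07]
0 [245.79 210.9 ] [ 0.4 -2.1]
0.2 [245.79 210.9 ] [-0.26 -2.  ]
0.4 [245.79 210.9 ] [-0.88 -1.78]
0.042 2557 [[-104.7, -154.5], [-3.4, 1.6], [102.8, 152.8]]
0.08 1062 [[-72.0, -155.3], [15.3, 171.7], [96.1, 222.0]]
0.1 425 [[-74.9, -178.7], [-0.8, -160.5], [73.9, 131.7]]
-50 -122 41 [ -52.1 -120.8]
-50 122 28 [-50.7 119.2]
50 -122 39 [  48.3 -120.7]
50 122 37 [ 47.5 119.1]
```

```bash
cat > fit3.py <<'E'
import sys; from fit import seg,res,model
from h import *
from scipy.optimize import least_squares
def gunfit(n,D,verbose=True,L=.0857,hmin=-.002):
    o=r.get_obs(); R=Ro.from_rotvec(o['orientation']).as_matrix(); d=-R[:,2]; M=o['tcp_pos']-L*d; P=cloud(n,D)
    w=P-M; h=w@d; rr=np.linalg.norm(w-h[...,None]*d,axis=-1); m=(h>hmin)&(h<.07)&(rr<.022)&(D>0); Q=P[m]
    def rg(p):
        a=M+p[0]*R[:,0]+p[1]*R[:,1]
        return np.min([seg(Q,a,a+.02*d,.010),seg(Q,a,a+.06*d,.0045),seg(Q,a+.05*d,a+.1*d,.016),seg(Q,a+.05*d,a+.065*d,.017)],0)
    s=least_squares(lambda p:rg(p)/.0015,np.zeros(2),x_scale=.003,loss='soft_l1',diff_step=1e-4)
    off=s.x[0]*R[:,0]+s.x[1]*R[:,1]; print(n,m.sum(),'cost',s.cost.round(1),'offset toolx,y',s.x.round(4),'world',off.round(4),'mouth seen',(M+off).round(4)); 
    return M+off,d
def err(M,d,tip,n=''):
    e=tip-M; ax=e@d; print(n,'tip-mouth along gun axis',ax.round(4),'sideways to move',(e-ax*d).round(4))
E
python3 - <<'E' | grep -v nip
from fit3 import *
for n,tip in(('side',[.5235,.149,.1405]),('top',[.5211,.147,.1412])):
    M,d=gunfit(n,np.load(f'pics/{n}2.npz')['d']); err(M,d,np.array(tip),n)
E
```

```text
side 33 5.56 [ 0.5353  0.149   0.0201 -0.0009] tip [0.5238 0.1488 0.1401] [0.001 0.001 0.126 0.   ]
side 33 6.24 [5.353e-01 1.499e-01 1.057e-01 1.000e-04] tip [0.5238 0.1486 0.141 ] [0.001 0.001 0.112 0.001]
side 33 5.56 [ 0.5353  0.149   0.0201 -0.0009] tip [0.5238 0.1488 0.1401] [0.001 0.001 0.126 0.   ]
side gun 453 [ 0.4276 -0.3037 -0.0012] 56.4
top 15 3.43 [5.323e-01 1.487e-01 1.729e-01 3.000e-04] tip [0.521  0.1468 0.1412] [0.001 0.001 0.191 0.001]
top 15 3.36 [5.326e-01 1.483e-01 1.128e-01 1.000e-04] tip [0.5211 0.147  0.141 ] [0.001 0.001 0.189 0.001]
top 15 3.36 [5.326e-01 1.483e-01 1.128e-01 1.000e-04] tip [0.5211 0.147  0.141 ] [0.001 0.001 0.189 0.001]
top gun 124 [ 0.4246 -0.3052 -0.0012] 24.9
side 152 cost 29.4 offset toolx,y [ 0.0004 -0.0028] world [-0.0025  0.0004 -0.0014] mouth seen [0.5006 0.1465 0.1734]
side tip-mouth along gun axis -0.04 sideways to move [0.003  0.0009 0.0018]
top 25 cost 4.5 offset toolx,y [-0.0028 -0.0033] world [-0.0029 -0.0027 -0.0018] mouth seen [0.5002 0.1433 0.173 ]
top tip-mouth along gun axis -0.0381 sideways to move [0.0019 0.0021 0.0012]
```

Both cameras agree that the gun must shift about (+2.5,+1.5,+1.5) mm sideways. I apply that and advance to about 6 mm from the tip.

>>> servo_tool(turn=[[0, 0, 0], [0, 0, 0], [0, 0, 0], [0, 0, 0], [0, 0, 0], [0, 0, 0]], slide=[[0.08, 0.05, 0.05], [0.22, 0.06, -0.19], [0.36, 0.07, -0.43], [0.5, 0.08, -0.67], [0.63, 0.09, -0.9], [0.63, 0.09, -0.9]], hand=[0, 0, 0, 0, 0, 0])

```text
clock: 9.25
tcp_pos: [0.4789, 0.1457, 0.2209]
orientation: [1.943, 1.944, 0.558]
contact_force: [0.1, -0.3, -5.3]
grip_width: 0.0309
gripper_force: 110.3
```

```bash
python3 - <<'E' | tail -n 6
from fit3 import *
ims=[]
for n,tip in(('side',[.5235,.149,.1405]),('top',[.5211,.147,.1412])):
    ps,ds=zip(*[r.grab_frame(n) for _ in range(6)]); p=np.mean(ps,0);D=np.median(ds,0); np.savez(f'pics/{n}3.npz',p=p,d=D)
    M,d=gunfit(n,D,hmin=.002); err(M,d,np.array(tip),n)
    u,v=map(int,w2px(n,tip)); u-=22;v-=20; print(u,v)
    ims.append(cv2.resize(p[v:v+40,u:u+40,::-1].clip(0,255).astype(np.uint8),(400,400),interpolation=cv2.INTER_CUBIC))
cv2.imwrite('pics/c4.png',np.hstack(ims))
E
```

```text
side 136 cost 23.9 offset toolx,y [-0.001  -0.0007] world [-0.0006 -0.001  -0.0004] mouth seen [0.5213 0.1485 0.1476]
side tip-mouth along gun axis -0.0073 sideways to move [-0.0014  0.0002 -0.0008]
216 149
top 23 cost 3.2 offset toolx,y [-0.0019 -0.0031] world [-0.0027 -0.0019 -0.0016] mouth seen [0.5192 0.1475 0.1462]
top tip-mouth along gun axis -0.0053 sideways to move [-0.0007 -0.0008 -0.0004]
223 190
```

View pics/c4.png

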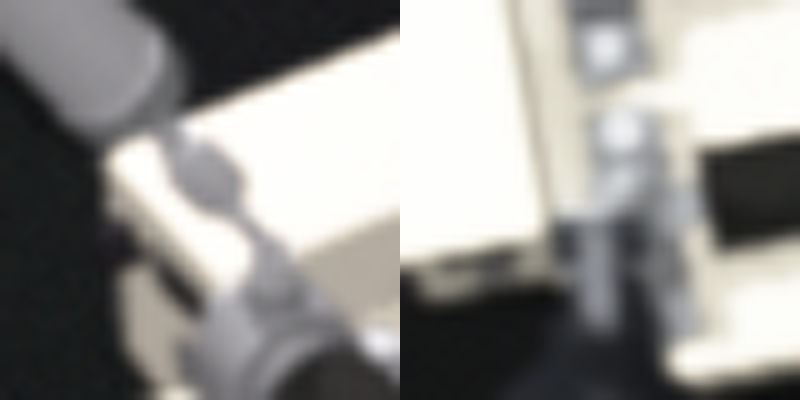

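The side crop shows the mouth (crop ≈(222,200)) directly over the nipple tip, about 6 mm away and lined up to within ~1.5 mm. I start pressing in small steps and watch the force.

>>> servo_tool(turn=[[0, 0, 0], [0, 0, 0], [0, 0, 0], [0, 0, 0]], slide=[[0.02, 0, -0.08], [0.06, 0.01, -0.15], [0.1, 0.01, -0.23], [0.15, 0.01, -0.3]], hand=[0, 0, 0, 0])

```text
clock: 10.35
tcp_pos: [0.4836, 0.1462, 0.2126]
orientation: [1.942, 1.944, 0.56]
contact_force: [-0.1, -0.3, -4.6]
grip_width: 0.0309
gripper_force: 110.3
```

```bash
cat > st.py <<'E'
from h import *
o=r.get_obs(); R=Ro.from_rotvec(o['orientation']).as_matrix(); d=-R[:,2]; f=o['contact_force']
print('t',o['clock'].__round__(2),'tcp',o['tcp_pos'].round(4),'mouth0',(o['tcp_pos']-.0857*d).round(4),'d',d.round(3))
g=f-[0,0,-4.3]; print('F along d',(g@d).round(1),'tool x,y',(g@R[:,0]).round(1),(g@R[:,1]).round(1),'M',o['moment'].round(2),'grip',o['grip_width'].round(4),round(o['gripper_force'],0))
E
python3 st.py
```

```text
t 10.35 tcp [0.4836 0.1462 0.2126] mouth0 [0.5263 0.1496 0.1384] d [-0.498 -0.04   0.866]Traceback (most recent call last):
  File "st.py", line 4, in <module>
    g=f-[0,0,-4.3]; print('F along d',(g@d).round(1),'tool x,y',(g@R[:,0]).round(1),(g@R[:,1]).round(1),'M',o['moment'].round(2),'grip',o['grip_width'].round(4),round(o['gripper_force'],0))
                                                                                                                                        ^^^^^^^^^^^^^^^^^^^^^
AttributeError: 'float' object has no attribute 'round'
```

>>> servo_tool(turn=[[0, 0, 0], [0, 0, 0], [0, 0, 0]], slide=[[0.04, 0, -0.07], [0.08, 0.01, -0.14], [0.08, 0.01, -0.14]], hand=[0, 0, 0])

```text
clock: 10.72
tcp_pos: [0.4859, 0.1464, 0.2084]
orientation: [1.942, 1.944, 0.56]
contact_force: [-1.6, -0.2, -4.1]
grip_width: 0.0311
gripper_force: 110.9
```

```bash
sed -i "s/o\['grip_width'\].round(4)/round(o['grip_width'],4)/" st.py; python3 st.py
```

```text
t 10.72 tcp [0.4859 0.1464 0.2084] mouth0 [0.5285 0.1498 0.1341] d [-0.498 -0.04   0.866]
F along d 1.0 tool x,y -0.2 -1.3 M [-0.08  1.35 -0.03] grip 0.0311 111.0
```

>>> servo_tool(turn=[[0, 0, 0], [0, 0, 0], [0, 0, 0]], slide=[[0.02, 0, -0.07], [0.05, 0, -0.13], [0.05, 0, -0.13]], hand=[0, 0, 0])

```text
clock: 11.1
tcp_pos: [0.4874, 0.1462, 0.2043]
orientation: [1.942, 1.944, 0.559]
contact_force: [4.5, 0.0, -10.2]
grip_width: 0.0309
gripper_force: 109.8
```

```bash
python3 st.py
```

```text
t 11.1 tcp [0.4874 0.1462 0.2043] mouth0 [0.5301 0.1496 0.13  ] d [-0.498 -0.039  0.866]
F along d -7.4 tool x,y -0.3 0.9 M [-0.08  0.92  0.  ] grip 0.0309 110.0
```

The nipple now pulls the gun inward, so the jaws seem to have snapped over. I keep pushing along the axis.

>>> servo_tool(turn=[[0, 0, 0], [0, 0, 0], [0, 0, 0]], slide=[[0.04, 0, -0.07], [0.08, 0.01, -0.14], [0.08, 0.01, -0.14]], hand=[0, 0, 0], squeeze=120)

```text
clock: 11.48
tcp_pos: [0.49, 0.1474, 0.2015]
orientation: [1.941, 1.944, 0.562]
contact_force: [-8.7, -1.1, 5.4]
grip_width: 0.0307
gripper_force: 120.6
```

```bash
python3 st.py
```

```text
t 11.47 tcp [0.49   0.1474 0.2015] mouth0 [0.5328 0.1509 0.1273] d [-0.499 -0.041  0.865]
F along d 12.8 tool x,y -0.6 -2.7 M [-0.25  1.74 -0.08] grip 0.0307 121.0
```

>>> servo_tool(turn=[[0, 0, 0], [0, 0, 0], [0, 0, 0], [0, 0, 0]], slide=[[0.03, 0, -0.08], [0.07, 0, -0.16], [0.11, 0.01, -0.23], [0.11, 0.01, -0.23]], hand=[0, 0, 0, 0])

```text
clock: 11.98
tcp_pos: [0.4936, 0.148, 0.1951]
orientation: [1.941, 1.943, 0.564]
contact_force: [-10.8, -1.9, 9.3]
grip_width: 0.0309
gripper_force: 120.9
```

```bash
python3 st.py
```

```text
t 11.97 tcp [0.4936 0.148  0.1951] mouth0 [0.5365 0.1516 0.121 ] d [-0.5   -0.041  0.865]
F along d 17.2 tool x,y -1.2 -2.5 M [-0.33  1.66 -0.08] grip 0.0309 121.0
```

>>> servo_tool(turn=[[0, 0, 0], [0, 0, 0], [0, 0, 0], [0, 0, 0]], slide=[[0.04, 0, -0.07], [0.08, 0, -0.14], [0.11, 0.01, -0.19], [0.11, 0.01, -0.19]], hand=[0, 0, 0, 0])

```text
clock: 12.48
tcp_pos: [0.497, 0.1491, 0.1905]
orientation: [1.94, 1.943, 0.566]
contact_force: [-20.5, -2.2, 22.0]
grip_width: 0.0302
gripper_force: 123.6
```

```bash
python3 st.py
```

```text
t 12.47 tcp [0.497  0.1491 0.1905] mouth0 [0.54   0.1528 0.1164] d [-0.501 -0.043  0.864]
F along d 33.1 tool x,y -0.8 -4.5 M [-0.37  2.38 -0.14] grip 0.0302 124.0
```

The force has jumped to 33 N, above the spring's 20 N, so the gun is at the hard stop. I check with a picture.

>>> servo_tool(turn=[[0, 0, 0], [0, 0, 0], [0, 0, 0], [0, 0, 0]], slide=[[0, 0, 0], [0, 0, 0], [0, 0, 0], [0, 0, 0]], hand=[0, 0, 0, 0])

```text
clock: 12.98
tcp_pos: [0.497, 0.1491, 0.1905]
orientation: [1.94, 1.943, 0.566]
contact_force: [-18.4, -1.9, 20.7]
grip_width: 0.031
gripper_force: 123.6
```

```bash
python3 - <<'E'
from h import *
p=np.mean([r.grab_frame('side')[0] for _ in range(6)],0); u,v=210,130
a=cv2.resize(p[v:v+55,u:u+55,::-1].clip(0,255).astype(np.uint8),(500,500),interpolation=cv2.INTER_CUBIC)
cv2.imwrite('pics/c5.png',a)
E
python3 st.py
```

```text
t 13.28 tcp [0.497  0.1491 0.1905] mouth0 [0.54   0.1527 0.1165] d [-0.502 -0.043  0.864]
F along d 31.0 tool x,y -0.7 -3.8 M [-0.34  2.32 -0.11] grip 0.0311 124.0
```

View pics/c5.png

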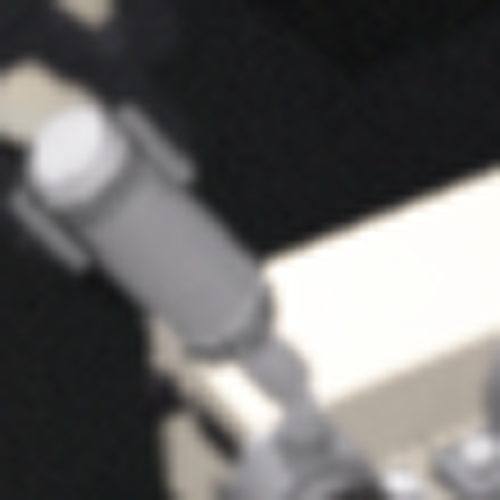

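The picture shows the coupler seated on the nipple, with the barrel pushed down close to the sleeve and the gun still between the pads. The axial force is steady at about 31 N, so I hand in.

```bash
python3 -c "
from bench import r
print(r.hand_in())"
```

```text
the job is handed in; nothing more can be done
None
```

I handed the job in at about 13 s: the coupler is snapped onto the left bearing's nipple and the gun is pumped to its hard stop and still gripped, with a steady push of about 31 N, judged from the forces and side-camera picture (no verdict came back).

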